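# Seat a sample carton in the date coder and hold its guard open

## Robot

A 6-joint arm with a two-finger parallel gripper is mounted at the origin on the work surface. World frame = base frame: x ahead of the robot, y to its left, z up, the work surface at z = 0. Lengths are in m, angles in rad, forces in N, time in s.
With the tool pointing down it reaches from about 0.375 to 0.9 m from the base axis. Payload 3.1 kg.
Tool frame: the origin (TCP) lies on the centre line of the jaws, within the pads' length; the fingertips stand 25 mm ahead of it and the grasp point (between the pads) lies 6 mm ahead of it (manip.tips_ahead is the distance from the TCP to the fingertips, in m); z points along the fingers, y is the direction in which the jaws open and shut (so a half turn about z gives the same grasp; the last joint's range is limited). The gripper opens to 85 mm and grips with 20 to 120 N. Pads are 22 mm wide; open, the fingers measure 114 mm over their backs; the gripper's body (76 mm by 85 mm) begins 54 mm behind the grasp point. The pads swing forward as they close: fully open they stand 13 mm farther back than shut.
Start: joints at [1.062, 0.527, 1.433, -0, 1.181, -0.178], TCP at [0.202, 0.591, 0.256] pointing down, gripper open.
Joint ranges: [-3.08, 3.08], [-0.75, 2.2], [0.22, 2.44], [-1.43, 4.57], [0, 2.65], [-2.85, 2.85]. Speed limits (rad/s): [2.79, 2.79, 3.14, 3.14, 3.14, 3.14].

## Interface

Orientations are given as a unit quaternion [x, y, z, w].
In Python, from station import manip gives the robot as it stands.
- The arm moves only by the tool play_rows, never from a script. Its argument "steps" is a list that holds one entry, the list of rows, each a list of 6 numbers: the shift along the tool's x, y, z in m, then the turn, a rotation vector about the tool's x, y, z in degrees. In form: [[[x, y, z, rx, ry, rz], ...]]. A call has 1 to 10 rows; each row shifts and turns the commanded pose from where the row before left it, along the tool's axes as they then stand; what a row does not reach is not made up. A row lasts 1/8 s, in which the tool goes at most 62.5 mm and 10.7 degrees, less where a joint would pass 70% of its speed; a pose out of reach is approached as far as the arm can. A call is refused whole if a number of a shift passes 0.0625 or a number of a turn 10.7, either way. A call with a gripper value outside its range is refused whole. "fingers" is the opening, from 0 (shut) to 1 (fully open), set as the call begins (left out, the last holds). The fingers move at their own pace and stop on an object; "squeeze" is the grip in N (left out, the last holds). Time passes only in rows, so rows that do not move let the fingers close. It gives the time, the measured TCP pose, the force and the opening at its end, in the units of the state.
- manip.sense(): the state, without advancing time (a new reading comes with each control period).
- manip.snapshot(name): name is "side" or "top"; returns a dict with "img" (420x560x3 uint8, red, green, blue), "K" (3x3 intrinsics, pixels), "world_from_camera" (4x4, takes a point from camera to world coordinates). Camera axes: x right, y down, z forward; pixel columns grow to the right and rows downward; lengths in m; the calibration is good to about 2 mm. A picture is of the moment at which its call begins. There is no depth.
- manip.sign_off(): hands the job in, once; it reports no verdict.
Trained networks look in a picture, given as the dict that the camera call returned (one of the last four; its "shot" number tells which), for a name from the list of things; names that differ only in an ending like _2 or _b are one class to them, and where a whole thing is asked for, a point or a joint stands for the part that bears it (a point fixed in the world has none). Each returns a list of dicts, best first, with "score" (0 to 1); they miss things now and then, are a little off and sometimes report something else, mostly with a low value. They report only what shows in the picture. A call takes as long as a camera call. They do not tell look-alikes from the thing itself.
- manip.regions_of(label, picture): "pixels" (420x560 bool, what is visible of it) and "rect" ([left, top, right, bottom] in pixels, round what is visible of it).
- manip.pinpoint(label, picture): "point" ([column, row] in pixels: a listed point, or the origin of a listed thing).
The state is a dict: "t": time; "q": joint angles; "qd": joint speeds; "tau": joint torques, N m; "tcp_pos": TCP position; "tool_rot": TCP orientation; "force": force on the tool from outside, world axes, zero at the start; "ft_torque": the same for the moment, N m; "finger_gap": opening from 0.0 (shut) to 1.0 (fully open).
Only numpy, scipy, OpenCV 4.12 (cv2) and the standard library are available. Lean on these libraries where they do the work, as an engineer would, in place of code of your own. Each camera call takes 0.05 s, during which the arm holds its last target.

## Task

I want to set the print head's gap on the date coder. Push the sample carton, the one waiting on the infeed half of the belt, gently along between the guide rails until you feel it come up fully home against the stop under the guard; then lift the clear guard by its handle to 45 degrees open and keep holding it there for me, as it has no stay and falls shut by itself. Finish while still holding the guard at 45 degrees, with the carton still home against the stop and all the other loose things left where they are.

Things in the scene. Friction and masses are not known exactly. Their poses are not given: they have to be found in the camera images.
- machine: the date coder, fixed on the bench: a short belt conveyor 700 mm long (its y) and 200 wide (its x); the blue belt stands still, its top 70 above the bench. Origin: centre of its underside; x points away from the operator, y along the belt to the infeed end, z up. A clear guard hood covers y = -85 to +85; its ends leave a tunnel 50 high for cartons; a small black print head stands inside.
- carton: the sample carton: yellow, closed, rigid, 60 wide (x) x 170 long (y) x 35 mm high, 0.13 to 0.22 kg, flat in the lane on the infeed half of the belt, 45 to 125 short of the stop. Origin: centre of its underside; y towards the infeed. Push its infeed end face, from above between the rails; once home that end is still 75 to 115 outside the guard. It slides at 1 to 3 N and stays where it is left.
- carton_nose (a point): centre of the sample carton's leading end face (the -y face, towards the stop), 17.5 above the belt
- lane (a point): point on the belt's top, mid-lane, at y = +290 mm of the machine, where the straight guide rails end towards the infeed. Two rails of 10 mm rod run along the machine's y, 13 to 23 above the belt; the lane between them is 66 wide and open above and at this end. Side frames reach 8 above the belt, the black rail clamps on them 32.
- stop: the carton stop: rigid steel blade 54 mm wide, 8 thick, across the lane under the guard, 2 to 30 above the belt, held by an arm over the near rail. Origin: middle of its infeed-side face, at belt height; axes as the machine's. Home means the carton's leading face touches this face (carton origin 85 from here along +y). Over 50 N against it would crush the carton: come up to it slowly.
- guard (a joint): opening angle of the guard in rad: 0 shut, grows as the front edge (towards the operator, -x) goes up; 0.785 is 45 degrees; hinge stop at 1.25. It falls shut from every angle when let go
- guard_handle (a point): middle of the guard's handle: round steel bar 12 mm thick, 110 long, parallel to the machine's y, on two end posts (95 clear between), 42 above the hood's top face near its front edge; shut, it is 204 above the bench. Shut, it lies 175 towards the operator and 47 up from the hinge. Free all round for a grasp from above; an upright gripper can follow the arc, the bar turning between its fingers.
- guard_hinge (a point): middle of the guard's hinge line (parallel to the machine's y), along the hood's far top edge, at x = +97 and 157 above the machine's origin. The hood is 190 deep, 170 wide and 75 high, of clear plastic with steel edging, 0.5 to 0.9 kg
- coded_carton: a carton exactly like the sample carton, lying on the outfeed half of the belt (beyond the stop); to be left alone
- spare_carton: a third carton like the sample carton, lying on the bench in front of the conveyor's infeed end; to be left alone
- ink_cartridge: black ink cartridge 95 x 26 x 50 high, on the bench; to be left alone
- screwdriver: screwdriver lying on the bench in front of the conveyor; to be left alone
- cleaner_bottle: white plastic bottle, 64 in diameter, 170 high, on the bench past the outfeed end of the conveyor; to be left alone
- tape_dispenser: desk tape dispenser 150 x 60 x 94 high, on the bench; to be left alone
- pot: steel cup, 90 in diameter and 90 high, on the bench; to be left alone
Mind the look-alikes: they are no part of the job. Leave any brown look-alike of the carton alone.

How it is judged:
By the outcome, as a careful person would: the job done as asked, in the order asked, and still so for the second after the job is handed in, while the arm keeps its last pose, push and grip.
It also fails if it takes over 58 s, if anything falls off the work surface, if the arm or the gripper's body presses on something with over 40 N, if the wrist force passes 120 N, or if a joint passes its speed limit or range.

## Working session

There is one attempt and no reset: what is moved stays moved. The work goes in short steps, Python scripts to look and compute and a tool call to move; the robot and the scene stay as the last step left them, time stands still between calls to the robot, and variables do not carry over. Pictures are saved under pics/ and viewed, and the job is handed in when it is done.

Besides the shell and the picture viewer there is one more tool, called after "Call:" as a command line: name --argument value ..., lists and objects as JSON in quotes. play_rows: Moves the arm, as the interface text tells. Its arguments: {"type":"object","properties":{"steps":{"type":"array"},"fingers":{"type":"number"},"squeeze":{"type":"number"}},"required":["steps"]}

```bash
ls; mkdir -p pics
cat > h.py <<'E'
import numpy as np, cv2
from station import manip
def snap(n,f):
    p=manip.snapshot(n); cv2.imwrite('pics/'+f,p['img'][:,:,::-1]); return p
def ray(p,px):
    K=np.array(p['K']);T=np.array(p['world_from_camera'])
    d=T[:3,:3]@np.linalg.inv(K)@np.array([px[0],px[1],1.]); return T[:3,3],d
def onz(p,px,z):
    o,d=ray(p,px); return o+d*(z-o[2])/d[2]
def proj(p,X):
    K=np.array(p['K']);T=np.linalg.inv(np.array(p['world_from_camera']))
    c=T[:3,:3]@np.array(X)+T[:3,3]; u=K@c; return u[:2]/u[2]
def tri(a,pa,b,pb):
    o1,d1=ray(a,pa);o2,d2=ray(b,pb)
    d1=d1/np.linalg.norm(d1);d2=d2/np.linalg.norm(d2)
    s=np.linalg.lstsq(np.c_[d1,-d2],o2-o1,rcond=None)[0]
    x,y=o1+s[0]*d1,o2+s[1]*d2; return (x+y)/2,np.linalg.norm(x-y)
E
python3 - <<'E'
from h import *
np.set_printoptions(precision=4,suppress=True)
s=manip.sense(); print(s)
a=snap('top','t0.png');b=snap('side','s0.png')
for p in (a,b): print(p['world_from_camera'])
for n in ['machine','carton','carton_nose','lane','stop','guard_handle','guard_hinge']:
    for p,q in ((a,'top'),(b,'side')):
        print(n,q,[(np.round(r['point'],1),round(r['score'],2)) for r in manip.pinpoint(n,p)[:4]])
E
```

```text
pics
{'t': 0.0, 'q': array([ 1.0625,  0.5284,  1.4339, -0.    ,  1.1814, -0.1785]), 'qd': array([ 0.0018, -0.0023, -0.0001,  0.0003,  0.0004, -0.0016]), 'tau': array([  0.0005, -44.234 , -17.8025,  -0.0001,   0.0084,   0.    ]), 'tcp_pos': array([0.2021, 0.5907, 0.2553]), 'tool_rot': array([ 0.1642,  0.9864, -0.001 , -0.0004]), 'force': array([-0.2928, -0.2744, -0.164 ]), 'ft_torque': array([-0.0581,  0.035 ,  0.0303]), 'finger_gap': 0.9979064720485213}
[[ 0.0248 -0.9831  0.1814  0.2915]
 [-0.9997 -0.0253 -0.0006 -0.0791]
 [ 0.0051 -0.1814 -0.9834  1.5305]
 [ 0.      0.      0.      1.    ]]
[[ 0.9489 -0.1634  0.2698  0.2436]
 [-0.3154 -0.4885  0.8135 -0.9776]
 [-0.0011 -0.8571 -0.5151  0.7063]
 [ 0.      0.      0.      1.    ]]
machine top [(array([260.6, 207.9]), 0.54)]
machine side [(array([294.4, 252.1]), 0.96)]
carton top [(array([233.8, 214.8]), 0.93), (array([129.9, 206.2]), 0.76), (array([250.1, 129.1]), 0.7)]
carton side [(array([361.7, 219.6]), 0.97), (array([253.4, 183.5]), 0.79), (array([271.8, 208.6]), 0.57)]
carton_nose top [(array([260.9, 210.6]), 0.82), (array([271.4, 121.7]), 0.8), (array([239.5, 274.1]), 0.71), (array([160.5, 304.7]), 0.52)]
carton_nose side [(array([376.2, 224.8]), 0.91), (array([250.7, 170.9]), 0.85)]
lane top [(array([190.4, 220.4]), 0.55), (array([288.7, 282.6]), 0.34), (array([428.2, 240.1]), 0.32)]
lane side [(array([259.4, 193. ]), 0.76)]
stop top []
stop side []
guard_handle top [(array([288.6, 226.4]), 0.66)]
guard_handle side [(array([275.1, 200.5]), 0.85), (array([197.3, 188.5]), 0.68)]
guard_hinge top [(array([277.1, 172.4]), 0.75)]
guard_hinge side [(array([340. , 395.1]), 0.7), (array([326.5, 198.8]), 0.6)]
```

View pics/t0.png

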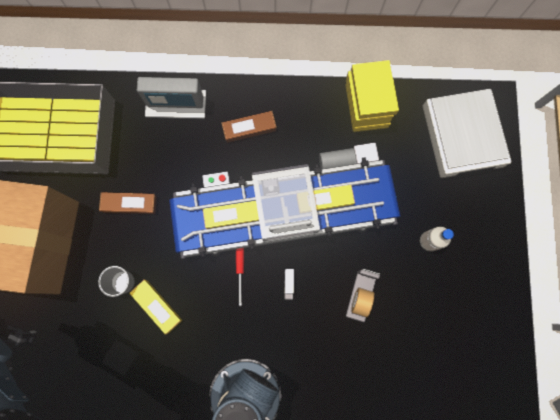

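View pics/s0.png

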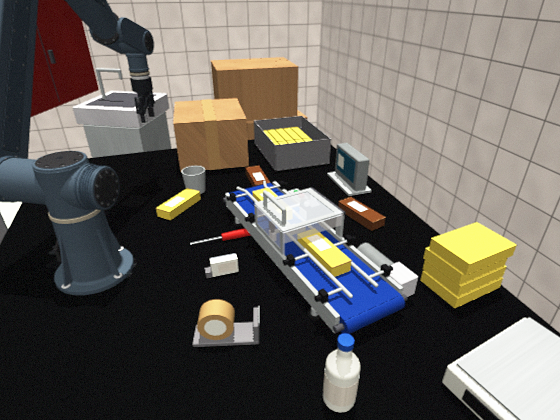

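Run:
```python
import cv2
a=cv2.imread('pics/t0.png')[140:310,110:400];cv2.imwrite('pics/t0c.png',cv2.resize(a,None,fx=2.7,fy=2.7,interpolation=cv2.INTER_CUBIC))
a=cv2.imread('pics/s0.png')[130:330,180:420];cv2.imwrite('pics/s0c.png',cv2.resize(a,None,fx=3,fy=3,interpolation=cv2.INTER_CUBIC))
```

```text
(no output)
```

View pics/t0c.png

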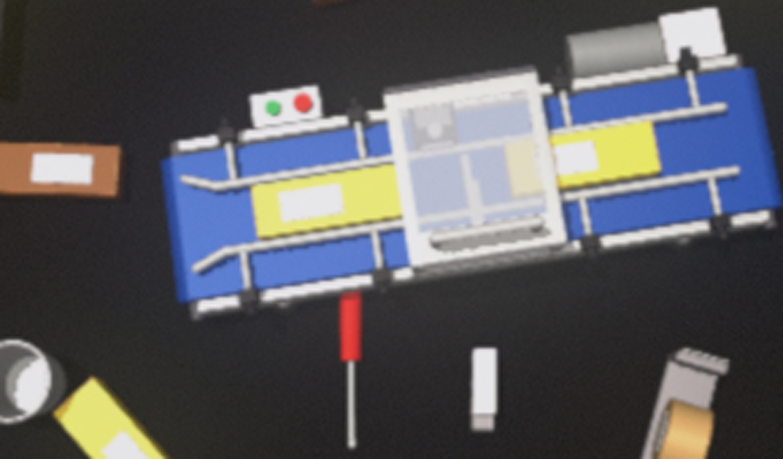

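View pics/s0c.png

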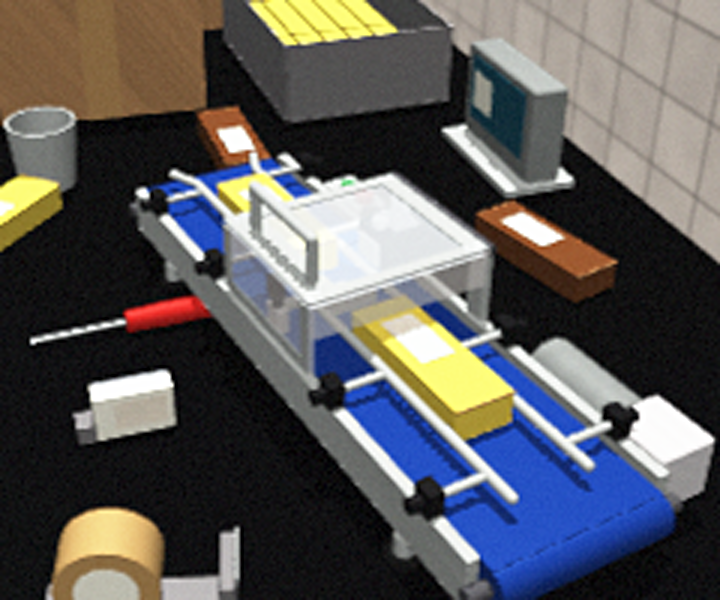

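The sample carton is the yellow one on the left (infeed, flared-rail) half of the belt, top pixel (234,215). Of the look-alikes:
- The one right of the guard, top (335,197), is the coded carton.
- The one at top (155,306) is the spare.
- The brown ones are decoys.

Next I fit the machine pose.

```bash
cat > fit.py <<'E'
from h import *
from scipy.optimize import least_squares
np.set_printoptions(precision=4,suppress=True)
a=snap('top','t1.png');b=snap('side','s1.png')
def c2(p):return np.array(p)/2.7+[110,140]
def c3(p):return np.array(p)/3+[180,130]
obs=[(a,[-.078,.05,.204],c2((435,240))),(a,[-.078,-.05,.204],c2((545,225))),
(a,[.097,.085,.162],c2((385,95))),(a,[.097,-.085,.162],c2((537,72))),
(b,[-.078,.055,.204],c3((255,188))),(b,[-.078,-.055,.204],c3((313,243))),
(b,[-.093,-.085,.162],c3((302,303))),(b,[.097,-.085,.162],c3((490,247))),(b,[.097,.085,.162],c3((392,178)))]
def W(m,X):
    c,s=np.cos(m[2]),np.sin(m[2]);return np.array([m[0]+c*X[0]-s*X[1],m[1]+s*X[0]+c*X[1],X[2]])
f=lambda m:np.concatenate([proj(p,W(m,X))-o for p,X,o in obs])
r=least_squares(f,[.55,-.05,.1],loss='soft_l1');m=r.x
if __name__=='__main__':
    print(m,np.degrees(m[2]));print(r.fun.reshape(-1,2) if len(r.fun)==18 else r.fun)
    def inv(P):
        c,s=np.cos(m[2]),np.sin(m[2]);d=P[:2]-m[:2];return np.array([c*d[0]+s*d[1],-s*d[0]+c*d[1],P[2]])
    for n,px,z in [('carton tail L',(253,185),.105),('tail R',(257,240),.105),('railend far',(215,187),.09),('railend near',(235,250),.09),('cart coded tail',(655,120),.105),('stop arm',(463,155),.1),('stop arm bot',(475,220),.1)]:
        print(n,inv(onz(a,c2(px),z)))
    box=[[x,y,z] for x in(-.093,.097) for y in(-.085,.085) for z in(.087,.162)]
    belt=[[x,y,.07] for x in(-.1,.1) for y in(-.35,.35)]
    for p,n,c,k in((a,'t1',(110,140,290,170),2.7),(b,'s1',(180,130,240,200),3)):
        im=cv2.resize(p['img'][c[1]:c[1]+c[3],c[0]:c[0]+c[2],::-1],None,fx=k,fy=k,interpolation=cv2.INTER_CUBIC).copy()
        for X,col in [(x,(0,0,255)) for x in box]+[(x,(0,255,0)) for x in belt]+[([-.078,y,.204],(255,0,255)) for y in(-.055,.055)]+[([0,.29,.07],(255,255,255))]:
            u=(proj(p,W(m,X))-c[:2])*k;cv2.circle(im,tuple(int(v) for v in u),4,col,-1)
        cv2.imwrite('pics/'+n+'o.png',im)
    A,Bp=[p for p in (a,b)],0
    print('handle tri',tri(a,manip.pinpoint('guard_handle',a)[0]['point'],b,manip.pinpoint('guard_handle',b)[0]['point']),W(m,[-.078,0,.204]))
    print('lane tri',tri(a,manip.pinpoint('lane',a)[0]['point'],b,manip.pinpoint('lane',b)[0]['point']),W(m,[0,.29,.07]))
E
python3 fit.py
```

```text
[ 0.5742 -0.1084  0.1744] 9.993452499538101
[[ 1.9072 -0.5514]
 [-3.832  -0.1916]
 [ 0.0603 -0.7241]
 [ 0.2512 -0.3721]
 [-1.5023  0.4176]
 [-2.2556 -0.2691]
 [ 1.8367  0.48  ]
 [-0.4277  0.8793]
 [-0.2755 -0.9943]]
carton tail L [0.0283 0.248  0.105 ]
tail R [-0.0346  0.2512  0.105 ]
railend far [0.0356 0.2929 0.09  ]
railend near [-0.0398  0.279   0.09  ]
cart coded tail [ 0.0354 -0.215   0.105 ]
stop arm [0.0285 0.0078 0.1   ]
stop arm bot [-0.0476  0.0058  0.1   ]Traceback (most recent call last):
  File "fit.py", line 29, in <module>
    print('handle tri',tri(a,manip.pinpoint('guard_handle',a)[0]['point'],b,manip.pinpoint('guard_handle',b)[0]['point']),W(m,[-.078,0,.204]))
                                                                            ~~~~~~~~~~~~~~~~~~~~~~~~~~~~~~~~^^^
IndexError: list index out of range
```

View pics/t1o.png

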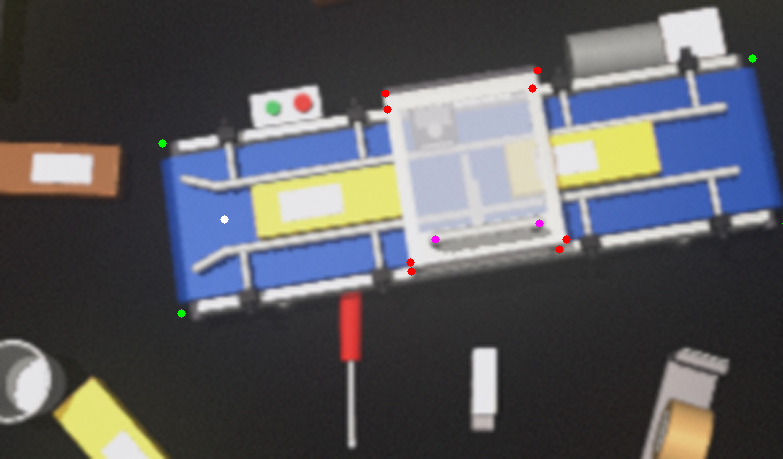

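View pics/s1o.png

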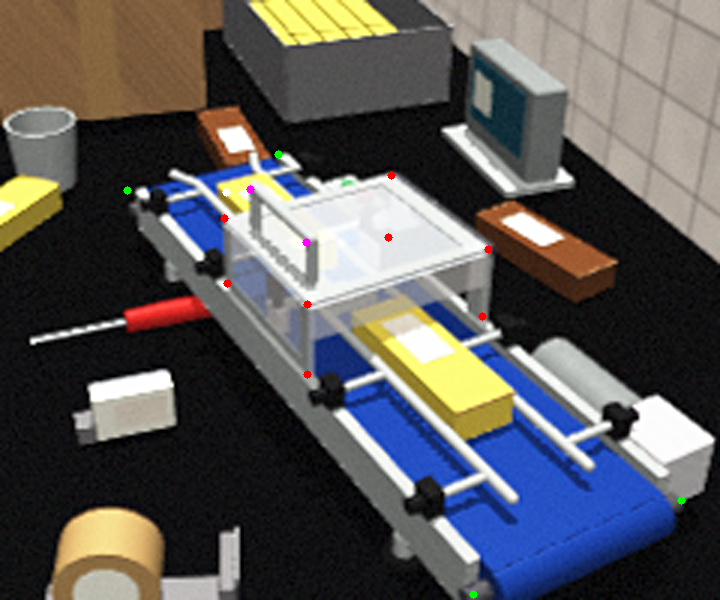

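```bash
python3 -c "
from station import manip;print(manip.tips_ahead)"
```

```text
0.025
```

Call:
play_rows --steps '[[[0,0,0,0,0,10.18],[0,0,0,0,0,10.18],[0,0,0,0,0,10.18],[0,0,0,0,0,10.18],[0,0,0,0,0,10.18],[0,0,0,0,0,10.18]]]' --fingers 0 --squeeze 40

```text
t: 1.75
tcp_pos: [0.2024, 0.5913, 0.2563]
tool_rot: [0.645, 0.764, -0.0, -0.0]
force: [-0.4, 0.4, -0.3]
finger_gap: 0.001
```

Call:
play_rows --steps '[[[-0.052,0.027,0,0,0,0],[-0.052,0.027,0,0,0,0],[-0.052,0.027,0,0,0,0],[-0.052,0.027,0,0,0,0],[-0.052,0.027,0,0,0,0],[-0.052,0.027,0,0,0,0],[-0.052,0.027,0,0,0,0],[-0.052,0.027,0,0,0,0],[-0.052,0.027,0,0,0,0],[0,0,0,0,0,0]]]'

```text
t: 3.0
tcp_pos: [0.5263, 0.1694, 0.2565]
tool_rot: [0.645, 0.764, 0.001, 0.001]
force: [-1.1, 0.6, -0.7]
finger_gap: -0.004
```

Call:
play_rows --steps '[[[0.004,-0.003,0.06,0,0,0],[0,0,0.02,0,0,0],[0,0,0,0,0,0]]]'

```text
t: 3.38
tcp_pos: [0.5174, 0.1768, 0.1747]
tool_rot: [0.642, 0.766, -0.002, -0.002]
force: [-0.3, -0.4, 0.2]
finger_gap: -0.002
```

Run:
```python
from h import *
a=snap('top','t2.png');b=snap('side','s2.png')
s=manip.sense();t=s['tcp_pos'];print(t,s['force'],s['tool_rot'])
for p,n,c,k in((a,'t2',(150,150,160,120),5),(b,'s2',(200,110,160,120),5)):
    im=cv2.resize(p['img'][c[1]:c[1]+c[3],c[0]:c[0]+c[2],::-1],None,fx=k,fy=k,interpolation=cv2.INTER_CUBIC).copy()
    for X in ([t[0],t[1],t[2]-.025],[t[0],t[1],.09]):
        u=(proj(p,X)-c[:2])*k;cv2.circle(im,tuple(int(v) for v in u),4,(0,0,255),-1)
    cv2.imwrite('pics/'+n+'o.png',im)
```

```text
[0.51964158 0.17692885 0.17700631] [-1.53580389 -0.16727188  0.52604649] [6.42263329e-01 7.66483876e-01 4.29803822e-04 3.16890401e-04]
```

View pics/t2o.png

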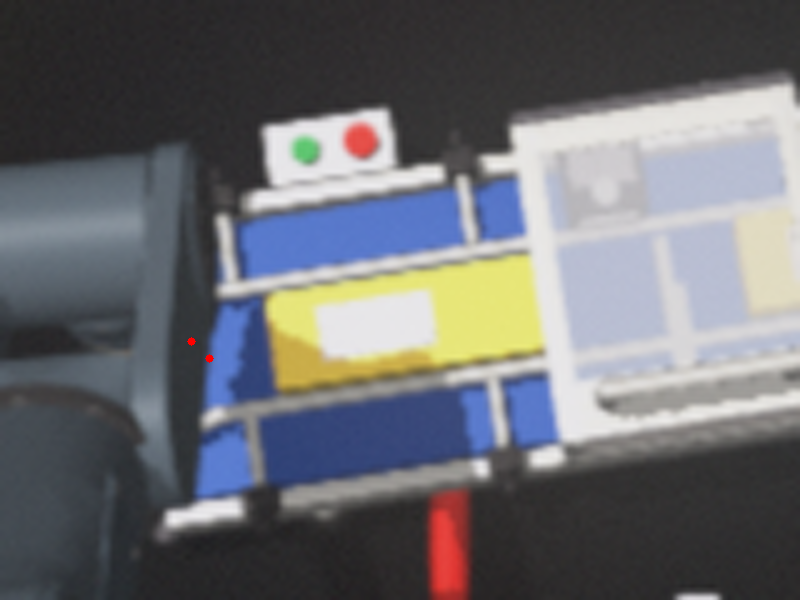

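View pics/s2o.png

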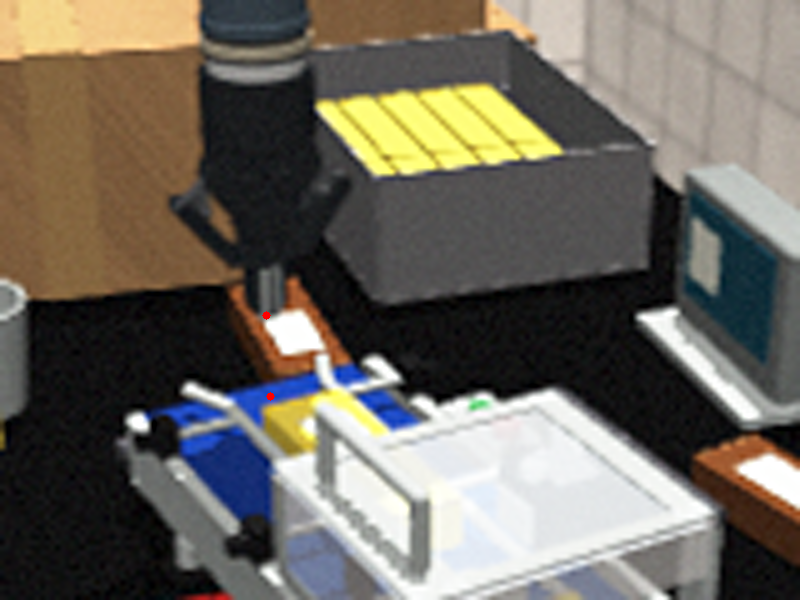

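Call:
play_rows --steps '[[[0,0,0.04,0,0,0],[0,0,0.02,0,0,0],[0,0,0.01,0,0,0],[0,0,0.004,0,0,0],[0,0,0,0,0,0],[0,0,0,0,0,0]]]'

```text
t: 4.22
tcp_pos: [0.5201, 0.1763, 0.1032]
tool_rot: [0.643, 0.766, 0.001, 0.001]
force: [-0.0, 0.0, 0.0]
finger_gap: -0.005
```

Run:
```python
from h import *
b=snap('side','s3.png')
s=manip.sense();t=s['tcp_pos'];print(t,s['force'],s['tool_rot'])
for p,n,c,k in((b,'s3',(200,110,160,120),5),):
    im=cv2.resize(p['img'][c[1]:c[1]+c[3],c[0]:c[0]+c[2],::-1],None,fx=k,fy=k,interpolation=cv2.INTER_CUBIC).copy()
    cv2.imwrite('pics/'+n+'o.png',im)
```

```text
[0.5199929  0.17625463 0.103078  ] [-0.10161362  0.04524983  0.85290633] [6.42623094e-01 7.66182027e-01 5.91752228e-04 5.56971959e-04]
```

View pics/s3o.png

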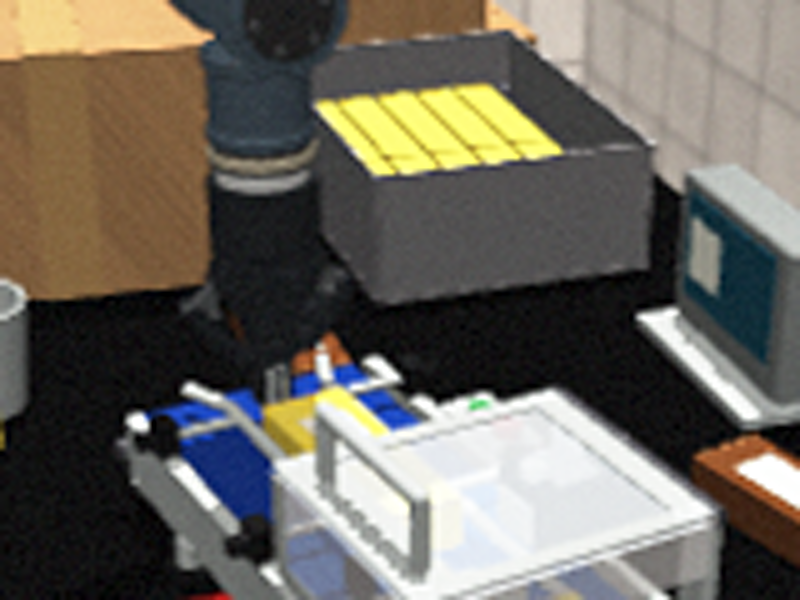

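Call:
play_rows --steps '[[[-0.006,0.0005,0,0,0,0],[-0.006,0.0005,0,0,0,0],[-0.005,0.0005,0,0,0,0],[-0.005,0.0005,0,0,0,0],[-0.005,0,0,0,0,0],[-0.005,0,0,0,0,0],[-0.005,0,0,0,0,0],[-0.005,0,0,0,0,0],[-0.005,0,0,0,0,0],[-0.005,0,0,0,0,0]]]'

```text
t: 5.52
tcp_pos: [0.5305, 0.125, 0.1023]
tool_rot: [0.643, 0.766, -0.0, -0.0]
force: [-0.3, 1.0, -1.1]
finger_gap: 0.001
```

Call:
play_rows --steps '[[[-0.004,0,0,0,0,0],[-0.004,0,0,0,0,0],[-0.004,0,0,0,0,0]]]'

```text
t: 5.9
tcp_pos: [0.5326, 0.1132, 0.1023]
tool_rot: [0.643, 0.766, -0.0, -0.0]
force: [0.1, 0.3, -0.5]
finger_gap: -0.002
```

Call:
play_rows --steps '[[[-0.003,0,0,0,0,0],[-0.003,0,0,0,0,0],[-0.003,0,0,0,0,0]]]'

```text
t: 6.28
tcp_pos: [0.5342, 0.1045, 0.1023]
tool_rot: [0.643, 0.766, -0.0, -0.0]
force: [-0.8, 1.1, -0.5]
finger_gap: -0.002
```

Run:
```python
from h import *
a=snap('top','t4.png');b=snap('side','s4.png')
A=cv2.resize(a['img'][150:270,170:330,::-1],None,fx=2.5,fy=2.5,interpolation=cv2.INTER_CUBIC)
B=cv2.resize(b['img'][130:250,200:360,::-1],None,fx=2.5,fy=2.5,interpolation=cv2.INTER_CUBIC)
cv2.imwrite('pics/c4.png',np.hstack([A,B]))
```

```text
(no output)
```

View pics/c4.png

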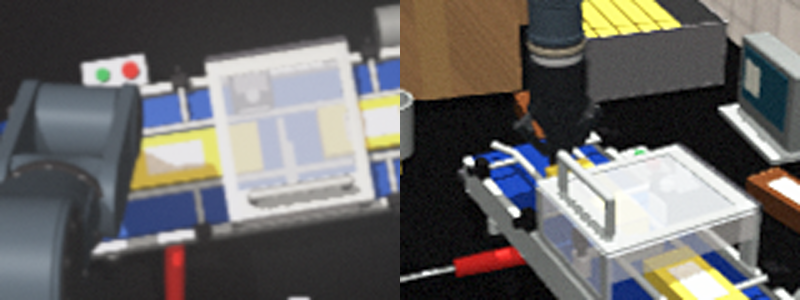

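Call:
play_rows --steps '[[[-0.003,0,0,0,0,0],[-0.003,0,0,0,0,0],[-0.003,0,0,0,0,0],[-0.002,0,0,0,0,0]]]'

```text
t: 6.88
tcp_pos: [0.5361, 0.0937, 0.1024]
tool_rot: [0.643, 0.766, 0.0, 0.0]
force: [-0.1, 2.6, 0.5]
finger_gap: -0.001
```

Call:
play_rows --steps '[[[-0.0015,0,0,0,0,0],[-0.0015,0,0,0,0,0],[-0.0015,0,0,0,0,0]]]'

```text
t: 7.25
tcp_pos: [0.5368, 0.0894, 0.1024]
tool_rot: [0.643, 0.766, 0.0, -0.0]
force: [-1.1, 1.9, 0.7]
finger_gap: 0.0
```

Call:
play_rows --steps '[[[-0.0015,0,0,0,0,0],[-0.0015,0,0,0,0,0]]]'

```text
t: 7.5
tcp_pos: [0.5374, 0.0864, 0.1024]
tool_rot: [0.643, 0.766, 0.0, 0.0]
force: [1.0, 2.0, 0.5]
finger_gap: -0.004
```

Call:
play_rows --steps '[[[-0.0015,0,0,0,0,0],[-0.0015,0,0,0,0,0]]]'

```text
t: 7.75
tcp_pos: [0.5379, 0.0834, 0.1024]
tool_rot: [0.643, 0.766, 0.0, 0.0]
force: [0.3, 1.8, 1.4]
finger_gap: 0.003
```

Call:
play_rows --steps '[[[-0.001,0,0,0,0,0],[-0.001,0,0,0,0,0]]]'

```text
t: 8.0
tcp_pos: [0.5382, 0.0815, 0.1023]
tool_rot: [0.643, 0.766, 0.0, 0.0]
force: [0.5, 2.4, 1.6]
finger_gap: -0.001
```

Call:
play_rows --steps '[[[-0.001,0,0,0,0,0],[-0.001,0,0,0,0,0]]]'

```text
t: 8.25
tcp_pos: [0.5385, 0.0797, 0.1023]
tool_rot: [0.643, 0.766, 0.0, -0.0]
force: [-0.4, 5.8, 1.8]
finger_gap: -0.001
```

Call:
play_rows --steps '[[[-0.001,0,0,0,0,0],[-0.001,0,0,0,0,0]]]'

```text
t: 8.5
tcp_pos: [0.5382, 0.0794, 0.1023]
tool_rot: [0.643, 0.766, 0.001, -0.002]
force: [-1.3, 12.0, 4.3]
finger_gap: -0.001
```

Run:
```python
from h import *
print(manip.sense()['force'])
a=snap('top','t5.png')
cv2.imwrite('pics/c5.png',cv2.resize(a['img'][150:250,210:330,::-1],None,fx=6,fy=6,interpolation=cv2.INTER_CUBIC))
```

```text
[-1.30058083 11.9575047   4.28160834]
```

View pics/c5.png

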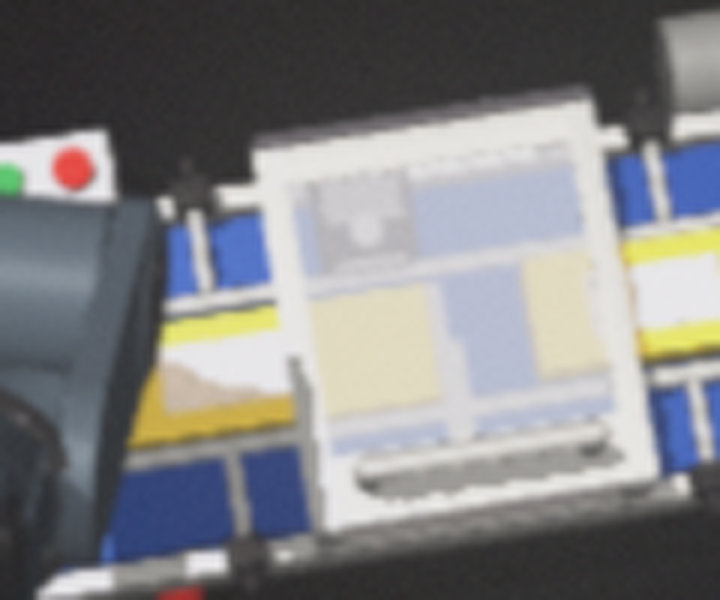

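Call:
play_rows --steps '[[[0.003,0,0,0,0,0],[0.006,0,0,0,0,0],[0.008,0,0,0,0,0],[0,0,0,0,0,0],[0,0,-0.03,0,0,0],[0,0,-0.05,0,0,0],[0,0,-0.05,0,0,0],[0,0,-0.05,0,0,0],[0,0,-0.02,0,0,0],[0,0,0,0,0,0]]]'

```text
t: 9.8
tcp_pos: [0.5368, 0.0942, 0.3041]
tool_rot: [0.643, 0.766, 0.001, 0.002]
force: [-0.2, -0.3, -0.3]
finger_gap: 0.002
```

Run:
```python
from h import *
s=manip.sense();print(s['tcp_pos'],s['force'])
a=snap('top','t6.png');b=snap('side','s6.png')
A=cv2.resize(a['img'][150:270,170:330,::-1],None,fx=2.5,fy=2.5,interpolation=cv2.INTER_CUBIC)
B=cv2.resize(b['img'][130:250,200:360,::-1],None,fx=2.5,fy=2.5,interpolation=cv2.INTER_CUBIC)
cv2.imwrite('pics/c6.png',np.hstack([A,B]))
```

```text
[0.53681548 0.09415379 0.30411557] [-0.23713738 -0.33588596 -0.32905541]
```

View pics/c6.png

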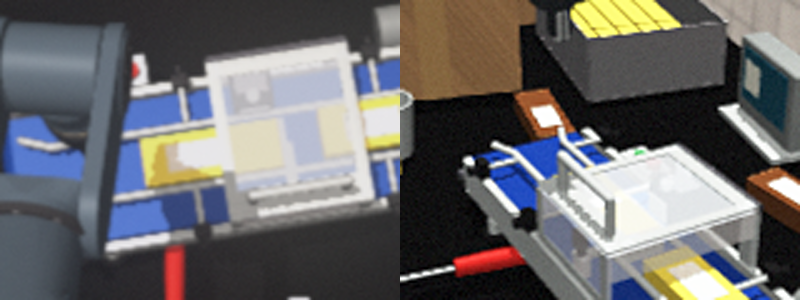

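Call:
play_rows --steps '[[[-0.0416,-0.0152,0,0,0,0],[-0.0416,-0.0152,0,0,0,0],[-0.0416,-0.0152,0,0,0,0],[-0.0416,-0.0152,0,0,0,0],[-0.0416,-0.0152,0,0,0,0],[0,0,0,0,0,0],[0,0,0,0,0,0]]]' --fingers 1

```text
t: 10.78
tcp_pos: [0.4966, -0.1233, 0.3009]
tool_rot: [0.643, 0.766, -0.0, -0.002]
force: [-0.6, 0.3, 0.1]
finger_gap: 1.001
```

Run:
```python
from h import *
s=manip.sense();t=s['tcp_pos'];print(t,s['force'],s['finger_gap'])
a=snap('top','t7.png');b=snap('side','s7.png')
for X in ([*t[:2],.204],): 
    for p in (a,b): print(proj(p,X))
k=5;c=(210,110)
B=cv2.resize(b['img'][110:230,210:370,::-1],None,fx=5,fy=5,interpolation=cv2.INTER_CUBIC)
u=(proj(b,[*t[:2],.204])-c)*k;cv2.circle(B,tuple(int(v) for v in u),4,(0,0,255),-1)
cv2.imwrite('pics/c7.png',B)
```

```text
[ 0.49660895 -0.12327833  0.30085106] [-0.55050872  0.2726266   0.06400476] 1.0006225915359481
[291.01160386 226.00974178]
[272.29232    201.82585996]
```

View pics/c7.png

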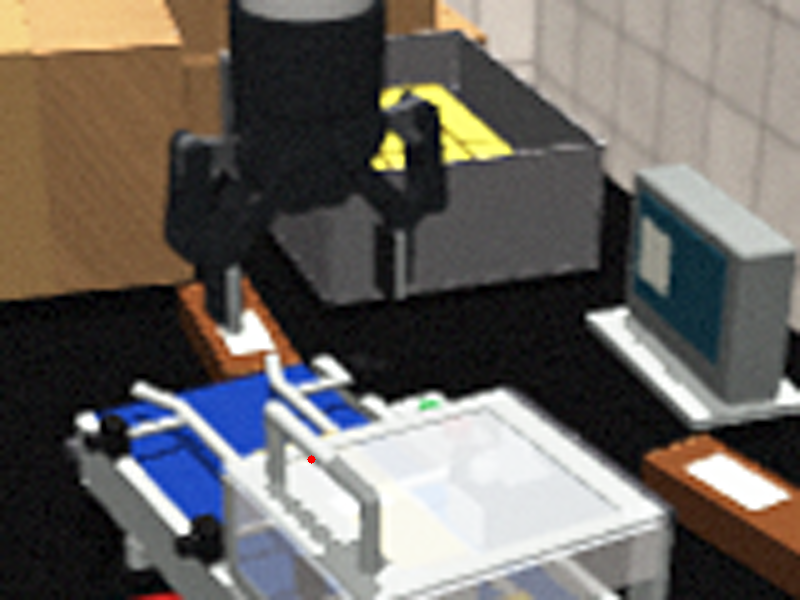

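Run:
```python
from h import *
a=manip.snapshot('top');b=manip.snapshot('side')
print(tri(a,(288.6,226.4),b,(275.1,200.5)), tri(a,(290.5,226.2),b,(274.2,199.4)))
print(onz(b,(275.1,200.5),.204),onz(b,(274.2,199.4),.204),onz(a,(288.6,226.4),.204),onz(a,(291.5,226.1),.204))
```

```text
(array([ 0.50075671, -0.11764153,  0.20319344]), np.float64(0.010726976620389147)) (array([ 0.49866599, -0.12239688,  0.20985065]), np.float64(0.007142421222144598))
[ 0.50595159 -0.11870526  0.204     ] [ 0.50545794 -0.11208033  0.204     ] [ 0.49532168 -0.11649626  0.204     ] [ 0.49638665 -0.12466123  0.204     ]
```

Call:
play_rows --steps '[[[0.002,0.003,0.04,0,0,0],[0,0,0.03,0,0,0],[0,0,0.014,0,0,0],[0,0,0.007,0,0,0],[0,0,0,0,0,0],[0,0,0,0,0,0]]]'

```text
t: 11.72
tcp_pos: [0.5006, -0.1215, 0.2122]
tool_rot: [0.643, 0.766, 0.0, 0.001]
force: [-0.0, -0.0, -0.1]
finger_gap: 0.998
```

Run:
```python
from h import *
s=manip.sense();t=s['tcp_pos'];print(t,s['force'],s['finger_gap'])
a=snap('top','t8.png');b=snap('side','s8.png')
B=cv2.resize(b['img'][130:250,210:370,::-1],None,fx=5,fy=5,interpolation=cv2.INTER_CUBIC)
cv2.imwrite('pics/c8.png',B)
```

```text
[ 0.50059966 -0.12153178  0.21224791] [-0.03880621 -0.03706043 -0.09248001] 0.9979227811924298
```

View pics/c8.png

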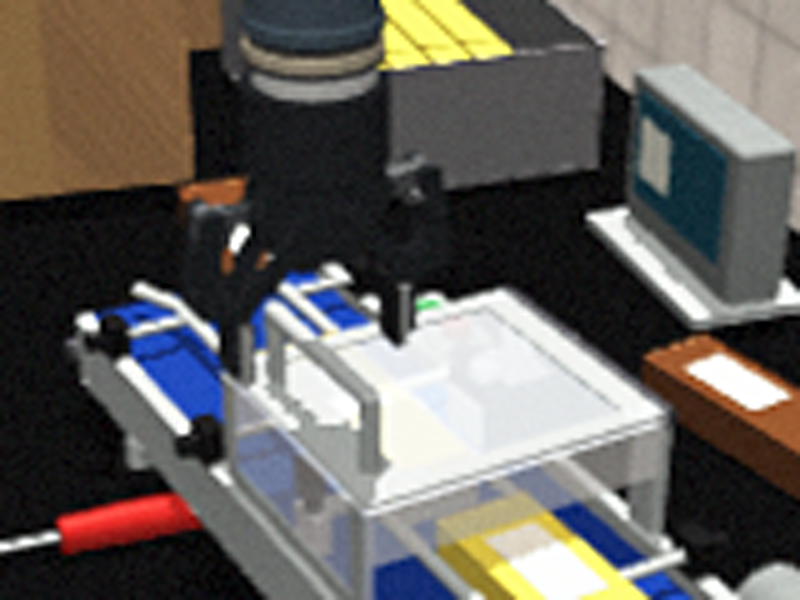

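Call:
play_rows --steps '[[[0,0,0.002,0,0,0],[0,0,0,0,0,0],[0,0,0,0,0,0],[0,0,0,0,0,0],[0,0,0,0,0,0],[0,0,0,0,0,0],[0,0,0,0,0,0],[0,0,0,0,0,0]]]' --fingers 0 --squeeze 20

```text
t: 12.82
tcp_pos: [0.5012, -0.1211, 0.2095]
tool_rot: [0.643, 0.766, 0.001, 0.001]
force: [5.2, 2.6, -2.1]
finger_gap: 0.128
```

Run:
```python
from h import *
s=manip.sense();print(s)
b=snap('side','s9.png')
cv2.imwrite('pics/c9.png',cv2.resize(b['img'][130:250,210:370,::-1],None,fx=5,fy=5,interpolation=cv2.INTER_CUBIC))
```

```text
{'t': 12.825, 'q': array([-4.54770719e-01,  4.46682492e-01,  1.75563571e+00,  1.66590250e-03,
        9.36657786e-01, -6.30553378e-01]), 'qd': array([ 6.69715009e-04,  5.89308153e-04,  1.37754212e-03,  3.12430355e-04,
       -6.93728792e-05, -1.02948986e-03]), 'tau': array([ -1.88248023, -37.36668348, -12.50403911,  -0.87671209,
         0.85659927,   0.10051424]), 'tcp_pos': array([ 0.50124647, -0.12112166,  0.2094667 ]), 'tool_rot': array([0.64268561, 0.76612861, 0.00096644, 0.00110854]), 'force': array([ 5.16692092,  2.59480189, -2.14576703]), 'ft_torque': array([ 0.3706484 , -0.67009315,  0.10892659]), 'finger_gap': 0.12805587203916666}
```

View pics/c9.png

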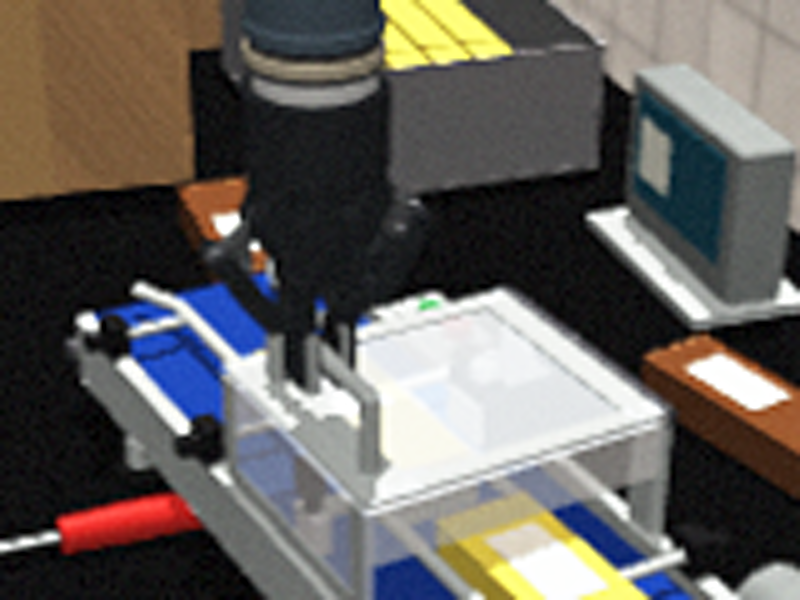

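Run:
```python
import numpy as np
th=np.radians([0,.6,1.6,3,4.5,6,7.5,9,10.5,12,13.5,15.5,17.5,19.5,21.5,23.5,25.5,27.5,29.5,31.5,33.5,35.5,37.5,39.5,41,42.3,43.4,44.2,44.7,45])
c,s=np.cos(th),np.sin(th)
dx=-.175*c+.047*s+.175;dz=.175*s+.047*c-.047
for r in np.array_split(np.c_[np.diff(dx),-np.diff(dz)],3): print([[0,round(a,4),round(b,4),0,0,0] for a,b in r])
print(dx[[10,20,-1]],dz[[10,20,-1]])
```

```text
[[0, np.float64(0.0005), np.float64(-0.0018), 0, 0, 0], [0, np.float64(0.0009), np.float64(-0.003), 0, 0, 0], [0, np.float64(0.0013), np.float64(-0.0042), 0, 0, 0], [0, np.float64(0.0015), np.float64(-0.0045), 0, 0, 0], [0, np.float64(0.0016), np.float64(-0.0044), 0, 0, 0], [0, np.float64(0.0018), np.float64(-0.0044), 0, 0, 0], [0, np.float64(0.0019), np.float64(-0.0044), 0, 0, 0], [0, np.float64(0.002), np.float64(-0.0043), 0, 0, 0], [0, np.float64(0.0021), np.float64(-0.0043), 0, 0, 0], [0, np.float64(0.0022), np.float64(-0.0042), 0, 0, 0]]
[[0, np.float64(0.0031), np.float64(-0.0055), 0, 0, 0], [0, np.float64(0.0033), np.float64(-0.0054), 0, 0, 0], [0, np.float64(0.0035), np.float64(-0.0053), 0, 0, 0], [0, np.float64(0.0037), np.float64(-0.0051), 0, 0, 0], [0, np.float64(0.0039), np.float64(-0.005), 0, 0, 0], [0, np.float64(0.004), np.float64(-0.0049), 0, 0, 0], [0, np.float64(0.0042), np.float64(-0.0047), 0, 0, 0], [0, np.float64(0.0044), np.float64(-0.0046), 0, 0, 0], [0, np.float64(0.0045), np.float64(-0.0044), 0, 0, 0], [0, np.float64(0.0047), np.float64(-0.0043), 0, 0, 0]]
[[0, np.float64(0.0048), np.float64(-0.0041), 0, 0, 0], [0, np.float64(0.005), np.float64(-0.0039), 0, 0, 0], [0, np.float64(0.0051), np.float64(-0.0038), 0, 0, 0], [0, np.float64(0.0039), np.float64(-0.0027), 0, 0, 0], [0, np.float64(0.0034), np.float64(-0.0023), 0, 0, 0], [0, np.float64(0.0029), np.float64(-0.0018), 0, 0, 0], [0, np.float64(0.0022), np.float64(-0.0013), 0, 0, 0], [0, np.float64(0.0014), np.float64(-0.0008), 0, 0, 0], [0, np.float64(0.0008), np.float64(-0.0005), 0, 0, 0]]
[0.0158072  0.05501102 0.08449033] [0.03955432 0.08878161 0.10997771]
```

Call:
play_rows --steps '[[[0,0.0008,0,0,0,0],[0,0,0,0,0,0]]]' --squeeze 40

```text
t: 13.12
tcp_pos: [0.5013, -0.1211, 0.2095]
tool_rot: [0.643, 0.766, 0.0, 0.0]
force: [4.4, 2.6, -0.1]
finger_gap: 0.124
```

Call:
play_rows --steps '[[[0,0.0005,-0.0018,0,0,0],[0,0.0009,-0.003,0,0,0],[0,0.0013,-0.0042,0,0,0],[0,0.0015,-0.0045,0,0,0],[0,0.0016,-0.0044,0,0,0],[0,0.0018,-0.0044,0,0,0],[0,0.0019,-0.0044,0,0,0],[0,0.002,-0.0043,0,0,0],[0,0.0021,-0.0043,0,0,0],[0,0.0022,-0.0042,0,0,0]]]'

```text
t: 14.38
tcp_pos: [0.5159, -0.1184, 0.2485]
tool_rot: [0.643, 0.766, -0.0, -0.001]
force: [4.1, 0.4, -8.7]
finger_gap: 0.128
```

Run:
```python
from h import *
s=manip.sense();print(s['tcp_pos'],s['force'],s['ft_torque'],s['finger_gap'])
a=snap('top','t10.png');b=snap('side','s10.png')
A=cv2.resize(a['img'][150:270,210:370,::-1],None,fx=2.5,fy=2.5,interpolation=cv2.INTER_CUBIC)
B=cv2.resize(b['img'][130:250,210:370,::-1],None,fx=2.5,fy=2.5,interpolation=cv2.INTER_CUBIC)
cv2.imwrite('pics/c10.png',np.hstack([A,B]))
```

```text
[ 0.51587758 -0.11837965  0.24851749] [ 4.12647009  0.44556943 -8.7467065 ] [-0.07239179 -0.39479174  0.15673945] 0.12754811237642447
```

View pics/c10.png

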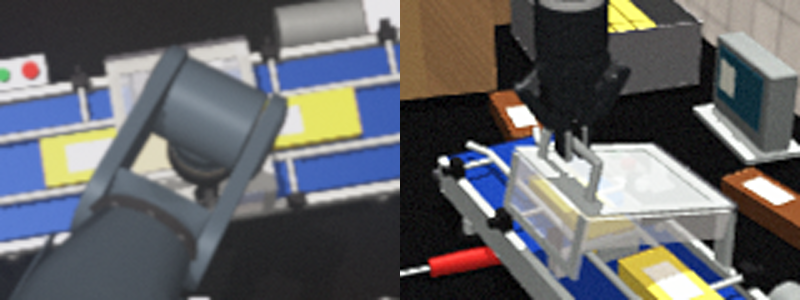

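Call:
play_rows --steps '[[[0,0.0031,-0.0055,0,0,0],[0,0.0033,-0.0054,0,0,0],[0,0.0035,-0.0053,0,0,0],[0,0.0037,-0.0051,0,0,0],[0,0.0039,-0.005,0,0,0],[0,0.004,-0.0049,0,0,0],[0,0.0042,-0.0047,0,0,0],[0,0.0044,-0.0046,0,0,0],[0,0.0045,-0.0044,0,0,0],[0,0.0047,-0.0043,0,0,0]]]'

```text
t: 15.72
tcp_pos: [0.5527, -0.1115, 0.2987]
tool_rot: [0.642, 0.766, -0.002, -0.002]
force: [-7.4, -1.0, 0.1]
finger_gap: 0.122
```

Call:
play_rows --steps '[[[0,0.0048,-0.0041,0,0,0],[0,0.005,-0.0039,0,0,0],[0,0.0051,-0.0038,0,0,0],[0,0.0039,-0.0027,0,0,0],[0,0.0034,-0.0023,0,0,0],[0,0.0029,-0.0018,0,0,0],[0,0.0022,-0.0013,0,0,0],[0,0.0014,-0.0008,0,0,0],[0,0.0008,-0.0005,0,0,0],[0,0,0,0,0,0]]]'

```text
t: 16.98
tcp_pos: [0.5815, -0.1061, 0.3217]
tool_rot: [0.642, 0.766, -0.002, -0.002]
force: [-10.8, -1.3, 7.5]
finger_gap: 0.123
```

Run:
```python
from h import *
s=manip.sense();t=s['tcp_pos'];print(t,s['force'],s['ft_torque'],s['finger_gap'])
d=t-np.array([.5013,-.1211,.2095]);c,n=np.cos(np.radians(10)),np.sin(np.radians(10));print(c*d[0]+n*d[1],-n*d[0]+c*d[1],d[2])
a=snap('top','t11.png');b=snap('side','s11.png')
A=cv2.resize(a['img'][150:270,210:370,::-1],None,fx=2.5,fy=2.5,interpolation=cv2.INTER_CUBIC)
B=cv2.resize(b['img'][130:250,210:370,::-1],None,fx=5,fy=5,interpolation=cv2.INTER_CUBIC)
cv2.imwrite('pics/c11.png',A);cv2.imwrite('pics/c11b.png',B)
```

```text
[ 0.58150848 -0.10611586  0.32174938] [-10.77334748  -1.30257428   7.54554283] [-0.07618839  1.94889258  0.08910854] 0.122650766575652
0.08159189801068763 0.0008284403118971745 0.11224938469871429
```

View pics/c11.png

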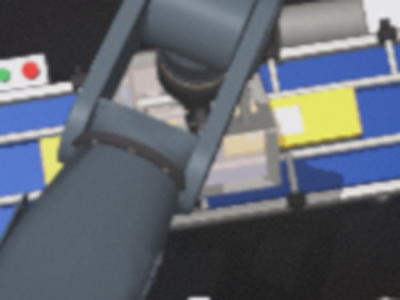

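View pics/c11b.png

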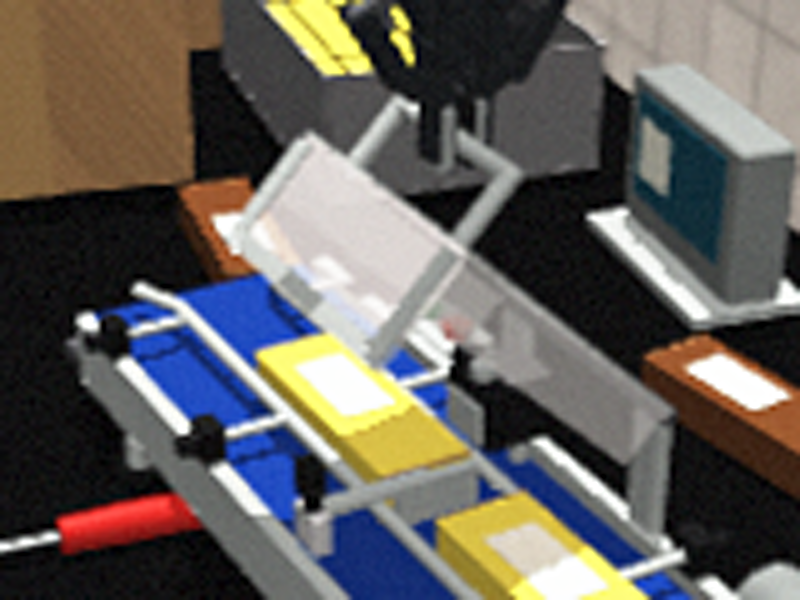

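```bash
cat > ang.py <<'E'
from h import *
from scipy.optimize import least_squares
p=manip.snapshot('side')
C=lambda u:np.array(u)/5+[210,130]
# local coords rel machine shut
P={'fo':[-.093,-.085,.162],'ho':[.097,-.085,.162],'fi':[-.093,.085,.162],'hi':[.097,.085,.162],'po':[-.078,-.055,.204],'pi':[-.078,.055,.204]}
shut={'fo':(370,512),'ho':(668,412),'fi':(228,378),'hi':(505,292),'po':(375,385),'pi':(274,310)}
opn={'fo':(462,252),'ho':(670,412),'fi':(310,137),'po':(520,178),'pi':(401,103)}
def W(m,X,th):
    x,z=X[0]-.097,X[2]-.157
    c,s=np.cos(th),np.sin(th); x,z=x*c+z*s,-x*s+z*c
    x+=.097;z+=.157+m[3]
    c,s=np.cos(m[2]),np.sin(m[2]);return np.array([m[0]+c*x-s*X[1],m[1]+s*x+c*X[1],z])
def res(v):
    m=v[:4]
    return np.concatenate([proj(p,W(m,P[k],0))-C(u) for k,u in shut.items()]+[proj(p,W(m,P[k],v[4]))-C(u) for k,u in opn.items()]+[(np.array(v[:4])-[.5742,-.1084,.1744,0])/[.004,.004,.01,.002]])
r=least_squares(res,[.5742,-.1084,.1744,0,.78],loss='soft_l1')
J=r.jac;cov=np.linalg.inv(J.T@J)
print(np.round(r.x,4),np.degrees(r.x[4]),'sd',cov[4,4]**.5);print(np.round(res(r.x)[:-4].reshape(-1,2),2))
E
python3 ang.py
```

```text
[ 5.772e-01 -1.078e-01  1.798e-01  4.000e-04  7.681e-01] 44.01169770600366 sd 0.011342300256463806
[[-0.19 -1.32]
 [ 0.24  0.29]
 [ 0.02 -3.12]
 [ 0.02 -0.43]
 [-1.7   3.35]
 [-0.35  0.8 ]
 [ 1.71  0.17]
 [ 0.81  0.41]
 [ 0.3  -0.52]
 [-2.36 -0.07]
 [-0.06  0.56]]
```

Call:
play_rows --steps '[[[0,0.001,-0.0015,0,0,0],[0,0.001,-0.001,0,0,0],[0,0.001,-0.001,0,0,0],[0,0,0,0,0,0],[0,0,0,0,0,0]]]'

```text
t: 17.75
tcp_pos: [0.5855, -0.1054, 0.3244]
tool_rot: [0.643, 0.766, -0.001, -0.001]
force: [-6.8, 0.2, 2.8]
finger_gap: 0.121
```

```bash
cat > st.py <<'E'
from h import *
s=manip.sense();t=s['tcp_pos'];print(s['t'],t,s['force'],s['finger_gap'],s['tool_rot'])
d=t-np.array([.5013,-.1211,.2095]);c,n=np.cos(np.radians(10)),np.sin(np.radians(10));dx=c*d[0]+n*d[1];print(dx,d[2])
from scipy.optimize import brentq
th=brentq(lambda q:.175-.175*np.cos(q)+.047*np.sin(q)-dx,0,1.3);print('theta',th,np.degrees(th))
E
python3 st.py
```

```text
17.75 [ 0.58549248 -0.1053958   0.32443083] [-6.79661208  0.19951555  2.76428545] 0.12123123614829029 [ 0.64257697  0.76621977 -0.0007685  -0.00122662]
0.08564041735746594 0.11493082536736862
theta 0.7927092438118734 45.418894051427316
```

Call:
play_rows --steps '[[[0,-0.001,0,0,0,0],[0,0,0,0,0,0],[0,0,0,0,0,0],[0,0,0,0,0,0]]]'

```text
t: 18.25
tcp_pos: [0.5848, -0.1055, 0.324]
tool_rot: [0.643, 0.766, -0.001, -0.001]
force: [-5.7, 0.4, 0.5]
finger_gap: 0.121
```

```bash
python3 st.py
python3 - <<'E'
from h import *
a=snap('top','t12.png');b=snap('side','s12.png')
cv2.imwrite('pics/c12b.png',cv2.resize(b['img'][130:250,210:370,::-1],None,fx=5,fy=5,interpolation=cv2.INTER_CUBIC))
E
```

```text
18.25 [ 0.58476447 -0.1055115   0.32400933] [-5.66355257  0.44724655  0.54009903] 0.12121440379127017 [ 6.42568683e-01  7.66227011e-01 -5.60094048e-04 -1.15858545e-03]
0.08490336865129766 0.11450932989284959
theta 0.7880273538755037 45.15064151792856
```

View pics/c12b.png

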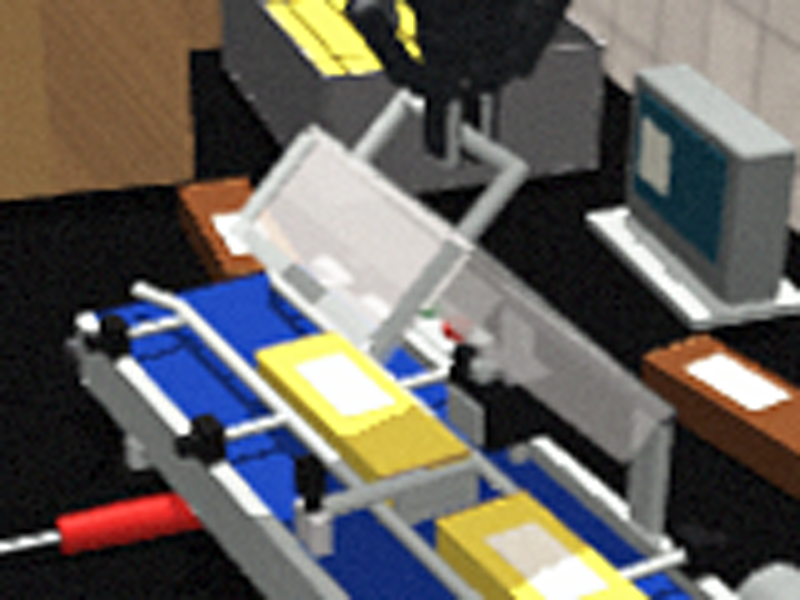

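View pics/t12.png

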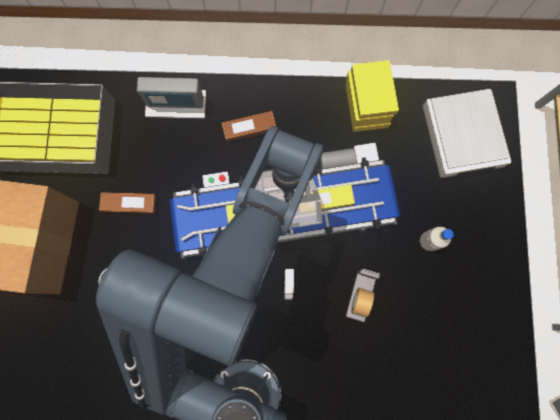

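Call:
play_rows --steps '[[[0,0,0,0,0,0],[0,0,0,0,0,0],[0,0,0,0,0,0],[0,0,0,0,0,0],[0,0,0,0,0,0],[0,0,0,0,0,0],[0,0,0,0,0,0],[0,0,0,0,0,0]]]' --squeeze 50

```text
t: 19.35
tcp_pos: [0.5847, -0.1055, 0.324]
tool_rot: [0.643, 0.766, -0.001, -0.001]
force: [-6.2, -1.0, 1.4]
finger_gap: 0.118
```

```bash
python3 st.py; sed -i "s/(462,252)/(467,243)/;s/'fi':(310,137)/'fi':(315,129)/;s/(520,178)/(526,168)/;s/(401,103)/(408,95)/" ang.py; python3 ang.py | head -1
```

```text
19.35 [ 0.5847407  -0.10554123  0.3240314 ] [-6.15536676 -1.01958743  1.38208724] 0.11805690940682466 [ 6.42571049e-01  7.66224985e-01 -5.86316395e-04 -1.17269890e-03]
0.08487479691935859 0.11453140101490092
theta 0.7878456078809445 45.140228239496906
[ 5.771e-01 -1.076e-01  1.801e-01  6.000e-04  7.985e-01] 45.748319473417496 sd 0.011712993651935677
```

The hold is steady, so I'm handing the job in. The arm pose gives 45.1°; the image fit gives 45.7 ± 0.7°.

```bash
python3 -c "
from station import manip;print(manip.sign_off())"
```

```text
the job is handed in; nothing more can be done
None
```

The sample carton is home against the stop, and the arm is holding the guard open at about 45 degrees. I handed the job in at 19.4 s.

- **Carton:** I pushed it with closed fingers, slowing near the stop. The push force rose from about 2 N to 12 N as it stalled against the stop, and then I backed the fingers off. The last side view shows the carton still against the stop; the arm hid that spot from the top camera.
- **Guard:** I lifted it by the handle along its arc. It came up at about 44°, so I corrected it. The last readings were 45.1° from the arm pose and 45.7 ± 0.7° from the side picture. Those two differ by about half a degree, within the picture's error.
- **Hold:** The angle did not change over a 1 s hold with the grip at 50 N. The bar had slid about 4–5 mm down in the pads during the lift but stayed gripped.
- **Other things:** The arm went nowhere near the other loose items. In the last pictures those that show are where they were; the pot and spare carton were hidden behind the arm in the top view.

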